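Flip the register leaf clear of the print bed

ROBOT

A 7-joint arm with a two-finger parallel gripper is mounted at the origin on the work surface. World frame = base frame: x ahead of the robot, y to its left, z up, the work surface at z = 0. Lengths are in m, angles in rad, forces in N, time in s.
With the tool pointing down it reaches from about 0.4 to 0.875 m from the base axis. Payload 6.5 kg.
Tool frame: the origin (TCP) lies midway between the tips of the shut fingers; the grasp point (between the pads) lies arm.hold_point_z behind it (arm.hold_point_z is the distance from the TCP to the grasp point, in m); z points along the fingers, y is the direction in which the jaws open and shut (so a half turn about z gives the same grasp; the last joint's range is limited). The gripper opens to 88 mm and grips with 3 to 60 N. Pads are 18 mm wide; open, the fingers measure 123 mm over their backs; the gripper's body (75 mm by 187 mm) begins 45 mm behind the grasp point.
Start: joints at [1.239, 0.536, -0.004, 1.538, 0.003, 1.067, -0.071], TCP at [0.171, -0.627, 0.239] pointing down, gripper open.
Joint ranges: [-2.7, 2.7], [-0.37, 2.16], [-1.27, 1.26], [0.24, 2.4], [-1.31, 4.45], [0.19, 1.91], [-2.76, 2.76]. Speed limits (rad/s): [2.39, 2.39, 3.14, 3.14, 3.14, 3.14, 3.14].

INTERFACE

Orientations are given as a unit quaternion [x, y, z, w].
In Python, from bench import arm gives the robot as it stands. The module is installed in compiled form; this text tells all that it offers.
- The arm moves only by the tool servo_tool, never from a script. Its argument "rows" is a list that holds one entry, the list of rows, each a list of 7 numbers: the shift along the world's x, y, z in units of 25 mm (1.0 is 25 mm), then the turn, a rotation vector about the world's x, y, z in units of 6 degrees (1.0 is 6 degrees), then the finger opening in mm, from 0 to 88.1. A call has 1 to 12 rows; each row shifts and turns the commanded pose from where the row before left it; what a row does not reach is not made up. A row lasts 1/10 s, in which the tool goes at most 50 mm and 8.59 degrees, less where a joint would pass 70% of its speed; a pose out of reach is approached as far as the arm can. A call is refused whole if a number of a shift passes 1 or a number of a turn 1, either way. A call with a gripper value outside its range is refused whole. The fingers move at their own pace and stop on an object; "force" is the grip in N (left out, the last holds). Time passes only in rows, so rows that do not move let the fingers close. It gives the time, the measured TCP pose, the force and the opening at its end, in the units of the state.
- arm.observe(): the state, without advancing time (a new reading comes with each control period).
- arm.grab_frame(name): name is "side" or "top" or "wrist"; returns a dict with "color" (384x512x3 uint8, red, green, blue), "mtx" (3x3 intrinsics, pixels), "R" (3x3) and "t" (3): a world point X has camera coordinates R X + t. Camera axes: x right, y down, z forward; pixel columns grow to the right and rows downward; lengths in m; the calibration is good to about 2 mm. A picture is of the moment at which its call begins. There is no depth.
- arm.sign_off(): hands the job in, once; it reports no verdict.
The state is a dict: "t": time; "qpos": joint angles; "qd": joint speeds; "effort": joint torques, N m; "ee_pos": TCP position; "ee_rot": TCP orientation; "wrist_force": force on the tool from outside, world axes, zero at the start; "moment": the same for the moment, N m; "gripper_width": finger opening in m.
Only numpy, scipy, OpenCV 4.12 (cv2) and the standard library are available. Lean on these libraries where they do the work, as an engineer would, in place of code of your own. Each camera call takes 0.05 s, during which the arm holds its last target.

TASK

The card on the suction print bed has been lined up under the see-through register leaf, so the leaf is no longer needed. Push the leaf up from under its finger tab, swing it over its hinged spine and press it down until it lies flat on the rest on the other side, then take your hand away. Use only the fingertips or the outside of the fingers: never take the leaf between them, do not slap it over, and leave the jar, tape, squeegee and palette knife where they are.

Things in the scene. Friction and masses are not known exactly. Their poses are not given: they have to be found in the camera images.
- bed: Fixed print unit; place and yaw (up to 0.4 rad) vary. 260 mm along its own x (the spine), 330 mm along y, flat top 65 mm above the table. Origin on the table under mid-spine. Its -y half (robot's right) is the suction bed: pale wood, white top, card. Its +y half is the rest: brown wood panel, same size and height, 3 mm rubber bumpers. Both halves end 165 mm from the spine.
- leaf (a joint): Hinge angle of the register leaf, rad: 0 = flat on the suction bed (unit's -y side), pi/2 = upright, 3.14 = flat on the rest (+y side); hard stops at both. Starts at 0 to 0.15. The hinge is stiff: the leaf stays at any angle where it is left, and takes up to 7 N at the tab to move.
- leaf_spine (a point): Point on the hinge axis, middle of the spine, 70.5 mm above the table; stays put when the leaf turns. Axes turn with the leaf: x along the spine, y from tab towards spine, z out of the face that is uppermost at angle 0. The leaf (0.24 to 0.39 kg) is an aluminium frame with a clear pane, 250 mm along the spine, 165 mm from spine to frame edge, 5 mm thick.
- leaf_tab (a point): Middle of the outer edge of the leaf's flat finger tab, in the leaf's mid-plane, 201 mm from the hinge axis; axes as leaf_spine. The tab is 80 mm wide (along the spine), 5 mm thick, in the leaf's plane, and stands out 36 mm from the middle of the frame's edge, so it overhangs the unit's side by 36 mm; at angle 0 there is 68 mm of free height between table and tab.
- ink_jar: Bystander: closed ink jar, 72 mm across, 95 mm high, on the table beyond the unit. Origin at the centre of its underside.
- tape_roll: Bystander: roll of paper tape lying flat, 100 mm across, 25 mm high, on the table beyond the rest's outer edge. Origin at the centre of its underside.
- squeegee: Bystander: squeegee lying flat, wooden handle and rubber blade, 200 x 95 x 22 mm, on the table beyond the unit. Origin under its middle, x along its length.
- palette_knife: Bystander: palette knife, 222 mm long, wooden handle and narrow steel blade, lying on the table on the robot's side of the unit. Origin under its middle, x along its length.

How it is judged:
On the way:
1. the leaf stands upright over its spine (value of joint leaf above 1.4 rad), for 0.05 s.
At the end, for the whole second after the job is handed in: The leaf lies at rest flat on the rest side, within 3 degrees (hinge above 3.09 rad), and the four bystanders are within 15 mm of where they stood (value of joint leaf above 3.09 rad and velocity of joint leaf between -0.05 and 0.05 rad/s and distance of each of ink_jar, tape_roll, squeegee, palette_knife from where it was at the start of the episode below 0.015 m); the robot touches nothing.
It fails at once if the leaf is taken between the fingers (z of the grasp point in the frame of leaf_tab between -0.004 and 0.004 m and y of the grasp point in the frame of leaf_tab between 0 and 0.19 m and x of the grasp point in the frame of leaf_tab between -0.125 and 0.125 m and contact force between the fingers and bed above 0.5 N).
It fails at once if the leaf is slapped over (faster than 3 rad/s) (velocity of joint leaf above 3 rad/s or velocity of joint leaf below -3 rad/s).
It fails at once if the jar, tape, squeegee or palette knife is moved more than 15 mm or lifted (distance of any of ink_jar, tape_roll, squeegee, palette_knife from where it was at the start of the episode above 0.015 m).
It also fails if it takes over 51 s, if anything falls off the work surface, if the arm or the gripper's body presses on something with over 40 N, if the wrist force passes 120 N, or if a joint passes its speed limit or range.

## Working session

There is one attempt and no reset: what is moved stays moved. The work goes in short steps, Python scripts to look and compute and a tool call to move; the robot and the scene stay as the last step left them, time stands still between calls to the robot, and variables do not carry over. Pictures are saved under pics/ and viewed, and the job is handed in when it is done.

Besides the shell and the picture viewer there is one more tool, called after "Call:" as name([rows], argument=value, ...), one row to a line, values as JSON. servo_tool: Moves the arm, as the interface text tells. Its arguments: {"type":"object","properties":{"rows":{"type":"array","items":{"type":"array","items":{"type":"array","items":{"type":"number"}}}},"force":{"type":"number"}},"required":["rows"]}

```bash
mkdir -p pics; ls; python3 - <<'E'
from bench import arm
import cv2
s=arm.observe();print(s, arm.hold_point_z)
for n in ["side","top","wrist"]:
    f=arm.grab_frame(n);cv2.imwrite(f"pics/{n}0.png",f["color"][:,:,::-1]);print(n,f["mtx"].round(1).tolist(),f["R"].round(3).tolist(),f["t"].round(3).tolist())
E
```

```text
pics
{'t': 0.0, 'qpos': array([ 1.23878574,  0.5371855 , -0.00441993,  1.53886408,  0.00260092,
        1.06727812, -0.07124859]), 'qd': array([ 0.00021846,  0.00072257, -0.00103251, -0.00106679,  0.00116973,
       -0.00035349,  0.00019164]), 'effort': array([ 1.69015490e-03, -5.70963800e+01,  9.91118364e-01, -2.51597500e+01,
       -5.62809943e-02,  1.79476838e-02,  1.48371378e-04]), 'ee_pos': array([ 0.17056156, -0.6265907 ,  0.23783025]), 'ee_rot': array([ 9.91180203e-01,  1.32518137e-01, -1.82249089e-04, -8.45274509e-04]), 'wrist_force': array([-0.29308635, -0.0221663 ,  0.13061406]), 'moment': array([ 0.00700191, -0.04824805,  0.02768289]), 'gripper_width': 0.08772747594836941} 0.0187
side [[374.1, 0.0, 255.1], [0.0, 374.1, 191.2], [0.0, 0.0, 1.0]] [[-0.979, -0.205, -0.007], [-0.096, 0.486, -0.869], [0.182, -0.849, -0.495]] [0.599, 0.078, 0.861]
top [[380.4, 0.0, 258.0], [0.0, 380.4, 188.1], [0.0, 0.0, 1.0]] [[-0.1, -0.995, 0.001], [-0.971, 0.097, -0.22], [0.219, -0.023, -0.976]] [0.141, 0.592, 0.825]
wrist [[319.1, 0.0, 251.7], [0.0, 319.1, 193.4], [0.0, 0.0, 1.0]] [[0.264, -0.965, -0.002], [-0.923, -0.253, 0.29], [-0.28, -0.075, -0.957]] [-0.65, -0.04, 0.389]
```

View pics/side0.png

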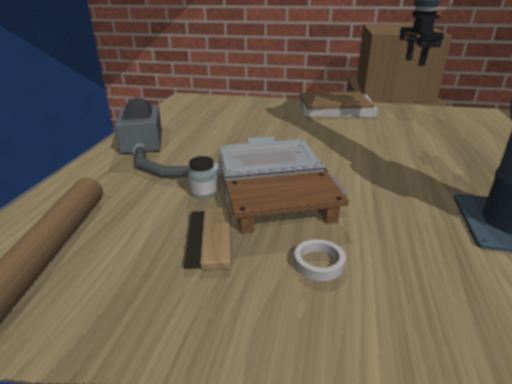

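View pics/top0.png

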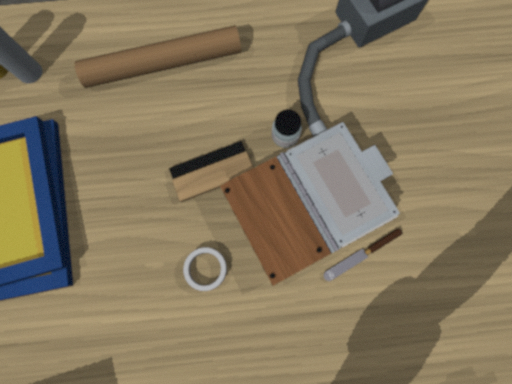

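View pics/wrist0.png

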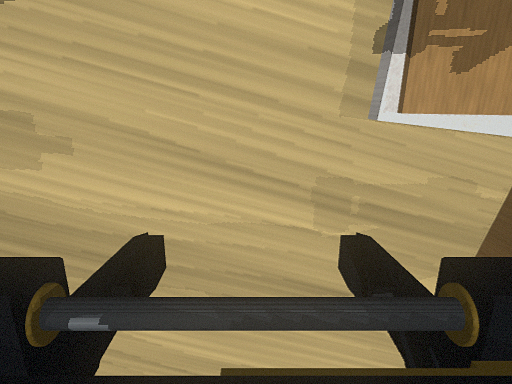

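The top view shows the tab at about (380,163), the spine from (283,155) to (333,248), and the brown rest on the left. The tape is at (205,269), the squeegee at (210,170), the jar at (287,127) and the knife at (363,253). The side view shows the tab at about (262,140). Next I'll enlarge both.

```bash
python3 - <<'E'
import cv2
a=cv2.imread("pics/top0.png")[110:290,215:415];cv2.imwrite("pics/topc.png",cv2.resize(a,None,fx=4,fy=3.3333*1.0,interpolation=cv2.INTER_CUBIC))
a=cv2.imread("pics/side0.png")[125:235,180:350];cv2.imwrite("pics/sidec.png",cv2.resize(a,None,fx=4.5,fy=4.5,interpolation=cv2.INTER_CUBIC))
E
```

```text
(no output)
```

View pics/topc.png

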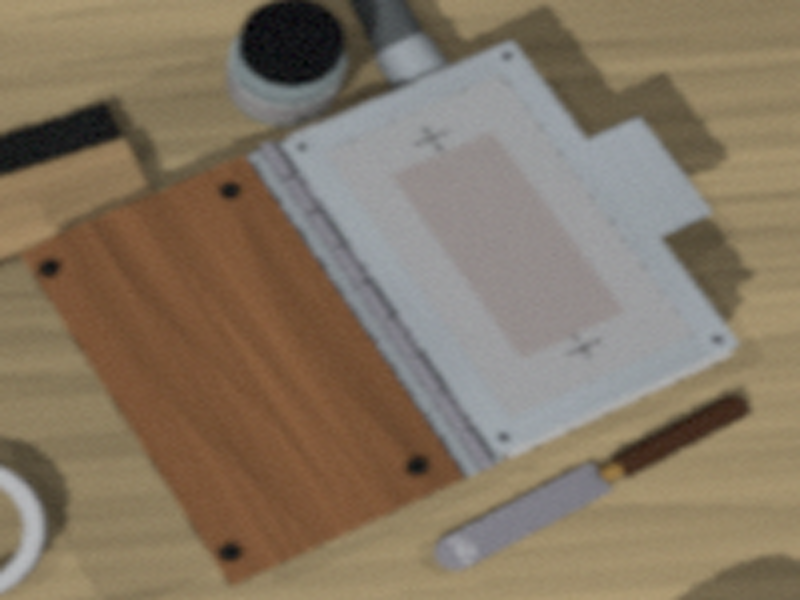

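View pics/sidec.png

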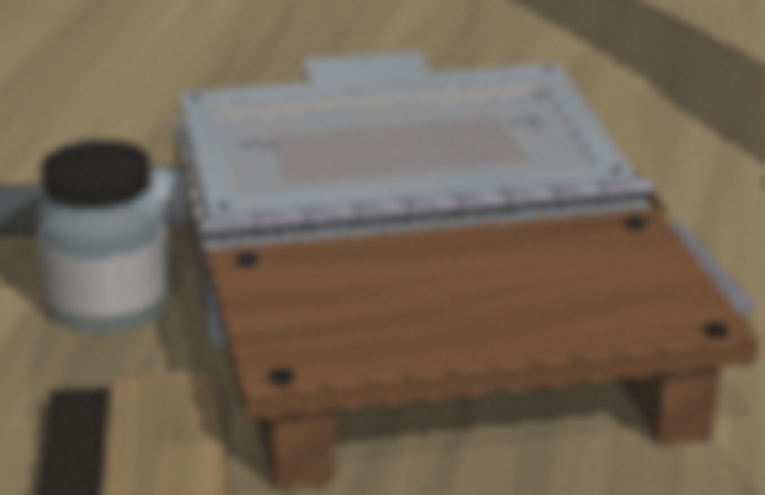

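In the crops I read the four rest bumpers, the leaf screws and the tab corners in both views. I'll triangulate them now.

```bash
cat > h.py <<'E'
from bench import arm
import cv2,numpy as np
def P(f): return f["mtx"]@np.c_[f["R"],f["t"]]
def tri(fa,fb,a,b):
    X=cv2.triangulatePoints(P(fa),P(fb),np.array(a,float).reshape(-1,2).T.copy(),np.array(b,float).reshape(-1,2).T.copy())
    return (X[:3]/X[3]).T
def ray(f,p,z):
    d=f["R"].T@np.linalg.inv(f["mtx"])@np.array([p[0],p[1],1.]);c=-f["R"].T@f["t"]
    return c+d*(z-c[2])/d[2]
E
python3 - <<'E'
from h import *
T=arm.grab_frame("top");S=arm.grab_frame("side")
import pickle;pickle.dump((T,S),open("cams.pkl","wb"))
tp=lambda x,y:((x+.5)/4-.5+215,(y+.5)/3.3333-.5+110)
sp=lambda x,y:((x+.5)/4.5-.5+180,(y+.5)/4.5-.5+125)
pts={"bA":((230,190),(247,259)),"bB":((50,268),(282,376)),"bC":((418,465),(635,222)),"bD":((230,551),(715,330)),
"tab+":((640,118),(305,60)),"tab-":((712,212),(420,52)),"tin+":((588,138),(315,88)),"tin-":((662,238),(430,78)),
"fr+":((515,42),(183,95)),"fr-":((735,345),(562,68)),"sc_sp+":((300,147),(223,206)),"sc_sp-":((503,437),(616,172)),"sc_o+":((507,56),(195,97)),"sc_o-":((717,340),(548,70))}
R={}
for k,(a,b) in pts.items():
    R[k]=tri(T,S,tp(*a),sp(*b))[0];print(k,R[k].round(4),"top ray@.07",ray(T,tp(*a),.07).round(3)[:2])
print(np.linalg.norm(R["tab+"]-R["tab-"]),np.linalg.norm(R["fr+"]-R["fr-"]))
for k,h,u in [("jar lid",.095,(287,123)),("tape",.025,(205,269)),("sq",.022,(210,170)),("knife tip",.01,(328,274)),("knife butt",.01,(401,231))]: print(k,ray(T,u,h).round(3))
E
```

```text
bA [0.6528 0.0427 0.0667] top ray@.07 [0.651 0.043]
bB [0.6067 0.1535 0.0663] top ray@.07 [0.605 0.153]
bC [ 0.4498 -0.0423  0.0667] top ray@.07 [ 0.448 -0.042]
bD [0.4039 0.0695 0.0666] top ray@.07 [0.403 0.07 ]
tab+ [ 0.6762 -0.2019  0.0845] top ray@.07 [ 0.68  -0.207]
tab- [ 0.6043 -0.2322  0.0839] top ray@.07 [ 0.606 -0.238]
tin+ [ 0.6645 -0.171   0.0787] top ray@.07 [ 0.668 -0.174]
tin- [ 0.5913 -0.2023  0.078 ] top ray@.07 [ 0.591 -0.205]
fr+ [ 0.7417 -0.1382  0.0806] top ray@.07 [ 0.745 -0.141]
fr- [ 0.5102 -0.2298  0.0808] top ray@.07 [ 0.511 -0.234]
sc_sp+ [ 0.678  -0.0014  0.0747] top ray@.07 [ 0.678 -0.002]
sc_sp- [ 0.4637 -0.0913  0.0735] top ray@.07 [ 0.462 -0.092]
sc_o+ [ 0.7311 -0.1312  0.0828] top ray@.07 [ 0.734 -0.135]
sc_o- [ 0.5164 -0.2197  0.0825] top ray@.07 [ 0.516 -0.224]
0.07805719149726482 0.24892729446613368
jar lid [ 0.746 -0.002  0.095]
tape [0.432 0.223 0.025]
sq [0.671 0.194 0.022]
knife tip [ 0.391 -0.065  0.01 ]
knife butt [ 0.475 -0.256  0.01 ]
```

Triangulation agrees with the text. The bumpers are at z 0.067 (0.068 expected), the tab is 78 mm wide (80) and the frame 249 mm (250). The yaw is about 0.39, the tab middle is at (0.640, -0.217), the spine middle is at about (0.563, -0.032), and the leaf starts at about 0.06 rad. I'll shut the fingers and move to a high point off the tab, turning the jaws parallel to the spine.

Call:
servo_tool([
  [[0.8, 0.5, 0, 0, 0, 0.95, 0], [0.8, 0.5, 0, 0, 0, 0.95, 0], [0.8, 0.5, 0, 0, 0, 0.95, 0], [0.8, 0.5, 0, 0, 0, 0.95, 0], [0.8, 0.5, 0, 0, 0, 0.95, 0], [0.8, 0.5, 0, 0, 0, 0.95, 0], [0.8, 0.5, 0, 0, 0, 0.95, 0], [0.8, 0.5, 0, 0, 0, 0.95, 0], [0.8, 0.5, 0, 0, 0, 0.95, 0], [0.8, 0.5, 0, 0, 0, 0.95, 0], [0.8, 0.5, 0, 0, 0, 0.95, 0], [0.8, 0.5, 0, 0, 0, 0.95, 0]],
], force=20)

```text
t: 1.45
ee_pos: [0.4114, -0.4766, 0.2386]
ee_rot: [0.744, 0.668, -0.0, -0.0]
wrist_force: [-0.0, -0.9, 0.3]
gripper_width: 0.0005
```

Call:
servo_tool([
  [[0.8, 0.5, 0, 0, 0, 0.4, 0], [0.8, 0.5, 0, 0, 0, 0.4, 0], [0.8, 0.5, 0, 0, 0, 0.4, 0], [0.8, 0.5, 0, 0, 0, 0.4, 0], [0.8, 0.5, 0, 0, 0, 0.4, 0], [0.8, 0.5, 0, 0, 0, 0.4, 0], [0.8, 0.5, 0, 0, 0, 0.4, 0], [0.8, 0.5, 0, 0, 0, 0.4, 0], [0.8, 0.5, 0, 0, 0, 0.4, 0], [0.8, 0.5, 0, 0, 0, 0.4, 0], [0.8, 0.5, 0, 0, 0, 0.4, 0], [0.8, 0.5, 0, 0, 0, 0.4, 0]],
])

```text
t: 2.65
ee_pos: [0.6523, -0.3259, 0.2386]
ee_rot: [0.555, 0.832, -0.0, -0.0]
wrist_force: [0.2, 0.8, 0.1]
gripper_width: 0.0002
```

Call:
servo_tool([
  [[0, 0, 0, 0.69, 0.29, 0, 0], [0, 0, 0, 0.69, 0.29, 0, 0], [0, 0, 0, 0.69, 0.29, 0, 0], [0, 0, 0, 0.69, 0.29, 0, 0], [0, 0, 0, 0.69, 0.29, 0, 0], [0, 0, 0, 0.69, 0.29, 0, 0], [0, 0, 0, 0.69, 0.29, 0, 0], [0, 0, 0, 0.69, 0.29, 0, 0], [0, 0, 0, 0.69, 0.29, 0, 0], [0, 0, 0, 0.69, 0.29, 0, 0], [0, 0, 0, 0, 0, 0, 0], [0, 0, 0, 0, 0, 0, 0]],
])

```text
t: 3.85
ee_pos: [0.6337, -0.3077, 0.2264]
ee_rot: [0.52, 0.77, 0.214, -0.302]
wrist_force: [-0.8, 0.9, 0.7]
gripper_width: 0.0
```

```bash
cat >> h.py <<'E'
from scipy.spatial.transform import Rotation as Ro
YAW=.393;UX=np.array([np.cos(YAW),np.sin(YAW),0]);UY=np.array([-np.sin(YAW),np.cos(YAW),0])
TABM=np.array([.640,-.217,.084]);SP=np.array([.563,-.032,.0705])
def st():
    s=arm.observe();M=Ro.from_quat(s["ee_rot"]).as_matrix();z=M[:,2];y=M[:,1]
    d=s["ee_pos"]-SP
    print("t",round(s["t"],2),"q",s["qpos"].round(2),"pos",s["ee_pos"].round(4),"unit xyz",(d@UX).round(4),(d@UY).round(4),d[2].round(4))
    print(" phi",np.degrees(np.arctan2(-z[2],z@UY)).round(1),"z in unit",(z@UX).round(3),(z@UY).round(3),z[2].round(3),"jaw",(y@UX).round(3),(y@UY).round(3),y[2].round(3),"F",s["wrist_force"].round(1))
    return s
E
python3 -c "
from h import *
st()
cv2.imwrite('pics/w1.png',arm.grab_frame('wrist')['color'][:,:,::-1])"
```

```text
t 3.85 q [ 0.72  1.13 -0.45  0.71 -0.13  1.91  0.78] pos [ 0.6337 -0.3077  0.2264] unit xyz -0.0403 -0.2818 0.1559
 phi 46.5 z in unit 0.022 0.688 -0.726 jaw 1.0 -0.016 0.015 F [-0.8  0.9  0.7]
```

View pics/w1.png

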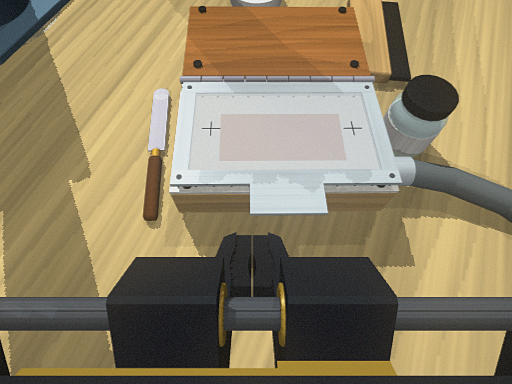

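The wrist view shows the closed fingers at about (252,250), pointing at the middle of the tab (288,197). The knife is at the left (155,155). The tilt is 46° with joint 6 at its limit, which will do. I'll go down outboard of the tab.

Call:
servo_tool([
  [[0.12, 0.15, -0.8, 0, 0, 0, 0], [0.12, 0.15, -0.8, 0, 0, 0, 0], [0.12, 0.15, -0.8, 0, 0, 0, 0], [0.12, 0.15, -0.8, 0, 0, 0, 0], [0.12, 0.15, -0.8, 0, 0, 0, 0], [0, 0, 0, 0, 0, 0, 0]],
])

```text
t: 4.5
ee_pos: [0.6468, -0.2876, 0.1219]
ee_rot: [0.52, 0.769, 0.213, -0.306]
wrist_force: [-0.3, 0.8, -0.9]
gripper_width: 0.0004
```

```bash
python3 -c "
from h import *
st()"
```

```text
t 4.5 q [ 0.7   1.23 -0.44  0.75 -0.1   1.78  0.81] pos [ 0.6468 -0.2876  0.1219] unit xyz -0.0205 -0.2682 0.0514
 phi 46.3 z in unit 0.018 0.691 -0.722 jaw 1.0 -0.015 0.01 F [-0.3  0.8 -0.9]
```

Call:
servo_tool([
  [[0.15, 0.15, -0.75, 0, 0, 0, 0], [0.15, 0.15, -0.75, 0, 0, 0, 0], [0.15, 0.15, -0.75, 0, 0, 0, 0], [0.15, 0.15, -0.75, 0, 0, 0, 0], [0, 0, 0, 0, 0, 0, 0]],
])

```text
t: 5.0
ee_pos: [0.6618, -0.2724, 0.0471]
ee_rot: [0.52, 0.769, 0.213, -0.305]
wrist_force: [-0.1, 0.2, -0.7]
gripper_width: 0.0002
```

```bash
python3 -c "
from h import *
st()
cv2.imwrite('pics/w2.png',arm.grab_frame('wrist')['color'][:,:,::-1])
a=arm.grab_frame('side')['color'][80:250,160:400,::-1];cv2.imwrite('pics/s2.png',cv2.resize(a,None,fx=3.3,fy=3.3))"
```

```text
t 5.0 q [ 0.66  1.33 -0.43  0.71 -0.09  1.71  0.83] pos [ 0.6618 -0.2724  0.0471] unit xyz -0.0008 -0.2599 -0.0234
 phi 46.3 z in unit 0.018 0.691 -0.723 jaw 1.0 -0.015 0.01 F [-0.1  0.2 -0.7]
```

View pics/w2.png

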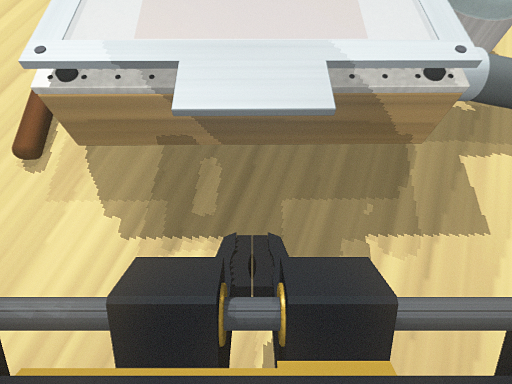

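View pics/s2.png

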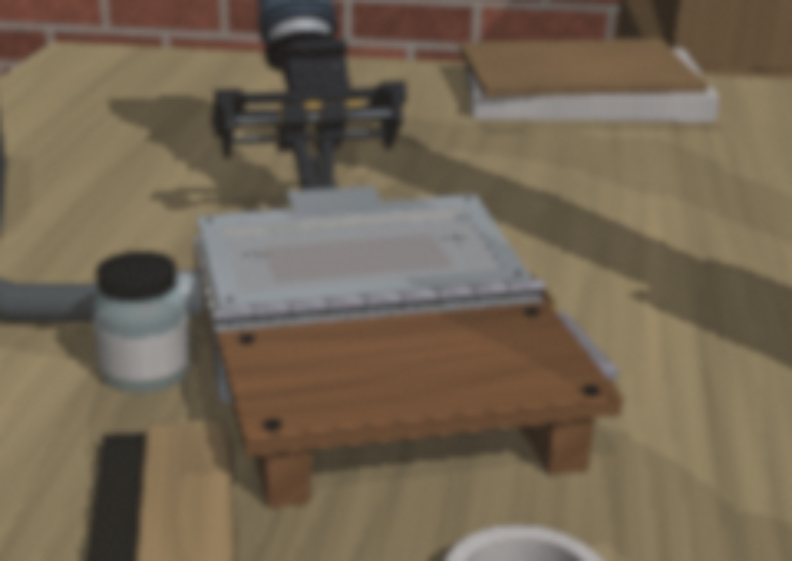

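The wrist view shows the tab (173-335, 60-113) dead ahead and the fingers below its level. The side view agrees. I'll slide the fingers in under the tab.

Call:
servo_tool([
  [[-0.23, 0.55, -0.04, 0, 0, 0, 0], [-0.23, 0.55, -0.04, 0, 0, 0, 0], [-0.23, 0.55, -0.04, 0, 0, 0, 0], [-0.23, 0.55, -0.04, 0, 0, 0, 0], [-0.23, 0.55, -0.04, 0, 0, 0, 0], [0, 0, 0, 0, 0, 0, 0]],
])

```text
t: 5.7
ee_pos: [0.6344, -0.2048, 0.0481]
ee_rot: [0.52, 0.77, 0.214, -0.302]
wrist_force: [0.5, 1.0, -0.4]
gripper_width: 0.0004
```

```bash
python3 -c "
from h import *
st()
cv2.imwrite('pics/w3.png',arm.grab_frame('wrist')['color'][:,:,::-1])"
```

```text
t 5.7 q [ 0.68  1.21 -0.46  1.01 -0.11  1.52  0.8 ] pos [ 0.6344 -0.2048  0.0481] unit xyz -0.0002 -0.187 -0.0224
 phi 46.5 z in unit 0.022 0.688 -0.726 jaw 1.0 -0.016 0.015 F [ 0.5  1.  -0.4]
```

View pics/w3.png

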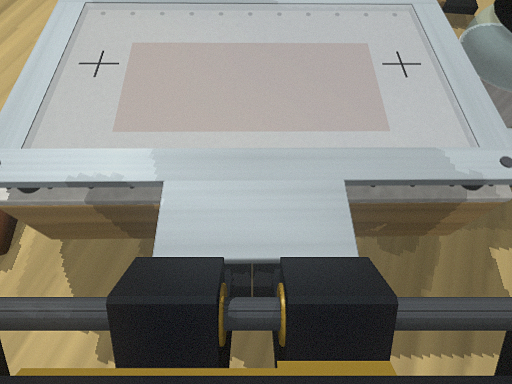

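The wrist view shows the fingertips hidden under the tab's outer edge (155-355, 258), with no contact force. I'll work out the arc about the spine in rows.

```bash
cat >> h.py <<'E'
def arc(a1,r1,n,dphi=0):
    """rows from the present pose along the arc about the spine to angle a1 (deg), radius r1; dphi: total pitch change, deg"""
    s=st();d=s["ee_pos"]-SP;x=d@UX;y=d@UY;z=d[2];r0=np.hypot(y,z);a0=np.degrees(np.arctan2(z,-y))
    print(" alpha",a0.round(1),"r",r0.round(4))
    a=np.radians(np.linspace(a0,a1,n+1));r=np.linspace(r0,r1,n+1);Y=-r*np.cos(a);Z=r*np.sin(a)
    W=np.outer(np.diff(Y),UY)+np.outer(np.diff(Z),[0,0,1])-x/n*UX
    w=-np.array(UX)*dphi/n/6
    for k in W/.025: print("[%.2f,%.2f,%.2f,%.2f,%.2f,0,0],"%(*k,w[0],w[1]),end="")
    print()
E
python3 -c "
from h import *
arc(30,.188,12)"
```

```text
t 5.75 q [ 0.68  1.21 -0.46  1.01 -0.11  1.52  0.8 ] pos [ 0.6347 -0.2061  0.0478] unit xyz -0.0004 -0.1883 -0.0227
 phi 46.6 z in unit 0.022 0.687 -0.727 jaw 1.0 -0.017 0.015 F [ 0.1 -0.6  0.1]
 alpha -6.9 r 0.1897
[0.01,-0.03,0.41,-0.00,-0.00,0,0],[0.01,-0.01,0.41,-0.00,-0.00,0,0],[-0.00,0.01,0.41,-0.00,-0.00,0,0],[-0.01,0.03,0.40,-0.00,-0.00,0,0],[-0.02,0.05,0.40,-0.00,-0.00,0,0],[-0.03,0.07,0.40,-0.00,-0.00,0,0],[-0.04,0.09,0.39,-0.00,-0.00,0,0],[-0.04,0.11,0.39,-0.00,-0.00,0,0],[-0.05,0.13,0.38,-0.00,-0.00,0,0],[-0.06,0.15,0.37,-0.00,-0.00,0,0],[-0.07,0.17,0.36,-0.00,-0.00,0,0],[-0.07,0.18,0.35,-0.00,-0.00,0,0],
```

Call:
servo_tool([
  [[0, 0, 0.4, 0, 0, 0, 0], [0, 0, 0.4, 0, 0, 0, 0], [0, 0, 0.4, 0, 0, 0, 0], [-0.01, 0.03, 0.4, 0, 0, 0, 0], [-0.02, 0.05, 0.4, 0, 0, 0, 0], [-0.03, 0.07, 0.4, 0, 0, 0, 0]],
])

```text
t: 6.35
ee_pos: [0.6327, -0.2022, 0.1072]
ee_rot: [0.521, 0.769, 0.213, -0.302]
wrist_force: [0.6, -0.8, -3.0]
gripper_width: 0.0002
```

```bash
python3 -c "
from h import *
arc(60,.188,12,10)
cv2.imwrite('pics/w4.png',arm.grab_frame('wrist')['color'][:,:,::-1])
a=arm.grab_frame('side')['color'][80:250,160:400,::-1];cv2.imwrite('pics/s4.png',cv2.resize(a,None,fx=3.3,fy=3.3))"
```

```text
t 6.35 q [ 0.68  1.13 -0.47  1.03 -0.13  1.57  0.77] pos [ 0.6327 -0.2022  0.1072] unit xyz -0.0008 -0.184 0.0367
 phi 46.6 z in unit 0.022 0.687 -0.726 jaw 1.0 -0.017 0.014 F [ 0.6 -0.8 -3. ]
 alpha 11.3 r 0.1876
[-0.04,0.11,0.52,-0.13,-0.05,0,0],[-0.06,0.15,0.51,-0.13,-0.05,0,0],[-0.07,0.18,0.50,-0.13,-0.05,0,0],[-0.08,0.21,0.48,-0.13,-0.05,0,0],[-0.10,0.24,0.46,-0.13,-0.05,0,0],[-0.11,0.27,0.44,-0.13,-0.05,0,0],[-0.12,0.30,0.42,-0.13,-0.05,0,0],[-0.13,0.33,0.40,-0.13,-0.05,0,0],[-0.14,0.35,0.37,-0.13,-0.05,0,0],[-0.15,0.38,0.34,-0.13,-0.05,0,0],[-0.16,0.40,0.31,-0.13,-0.05,0,0],[-0.17,0.42,0.28,-0.13,-0.05,0,0],
```

View pics/w4.png

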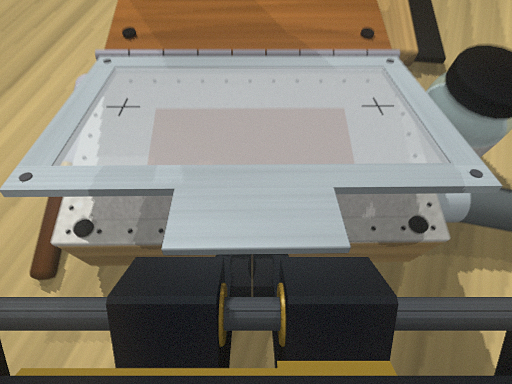

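View pics/s4.png

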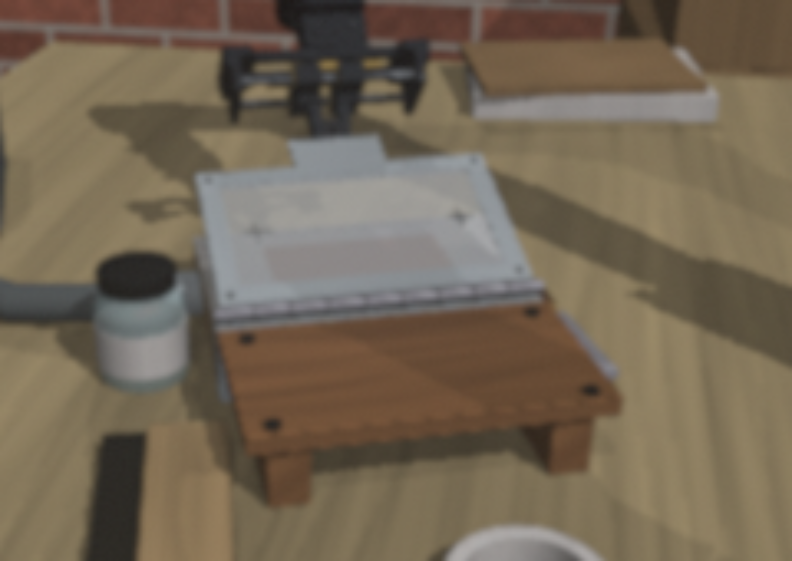

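In both views the leaf is lifting, with the tab resting on the fingers at about 3 N. I'll continue along the arc.

Call:
servo_tool([
  [[-0.04, 0.11, 0.52, 0, 0, 0, 0], [-0.06, 0.15, 0.51, 0, 0, 0, 0], [-0.07, 0.18, 0.5, 0, 0, 0, 0], [-0.08, 0.21, 0.48, -0.15, -0.06, 0, 0], [-0.1, 0.24, 0.46, -0.15, -0.06, 0, 0], [-0.11, 0.27, 0.44, -0.15, -0.06, 0, 0], [-0.12, 0.3, 0.42, -0.15, -0.06, 0, 0], [-0.13, 0.33, 0.4, -0.15, -0.06, 0, 0], [-0.14, 0.35, 0.37, -0.15, -0.06, 0, 0], [-0.15, 0.38, 0.34, -0.15, -0.06, 0, 0], [-0.16, 0.4, 0.31, -0.15, -0.06, 0, 0], [-0.17, 0.42, 0.28, -0.15, -0.06, 0, 0]],
])

```text
t: 7.65
ee_pos: [0.599, -0.1185, 0.2331]
ee_rot: [0.535, 0.791, 0.173, -0.242]
wrist_force: [1.0, -2.0, -3.4]
gripper_width: 0.0004
```

```bash
python3 -c "
from h import *
arc(100,.183,12,20)
cv2.imwrite('pics/w5.png',arm.grab_frame('wrist')['color'][:,:,::-1])
a=arm.grab_frame('side')['color'][30:250,140:400,::-1];cv2.imwrite('pics/s5.png',cv2.resize(a,None,fx=2.7,fy=2.7))"
```

```text
t 7.65 q [ 0.65  0.79 -0.51  1.33 -0.14  1.44  0.64] pos [ 0.599  -0.1185  0.2331] unit xyz 0.0001 -0.0937 0.1626
 phi 55.4 z in unit 0.02 0.568 -0.823 jaw 1.0 -0.015 0.014 F [ 1.  -2.  -3.4]
 alpha 60.0 r 0.1877
[-0.15,0.36,0.19,-0.26,-0.11,0,0],[-0.15,0.37,0.17,-0.26,-0.11,0,0],[-0.16,0.38,0.15,-0.26,-0.11,0,0],[-0.16,0.38,0.12,-0.26,-0.11,0,0],[-0.16,0.39,0.10,-0.26,-0.11,0,0],[-0.16,0.39,0.07,-0.26,-0.11,0,0],[-0.16,0.40,0.05,-0.26,-0.11,0,0],[-0.16,0.40,0.02,-0.26,-0.11,0,0],[-0.16,0.40,-0.00,-0.26,-0.11,0,0],[-0.16,0.39,-0.03,-0.26,-0.11,0,0],[-0.16,0.39,-0.05,-0.26,-0.11,0,0],[-0.16,0.39,-0.08,-0.26,-0.11,0,0],
```

View pics/w5.png

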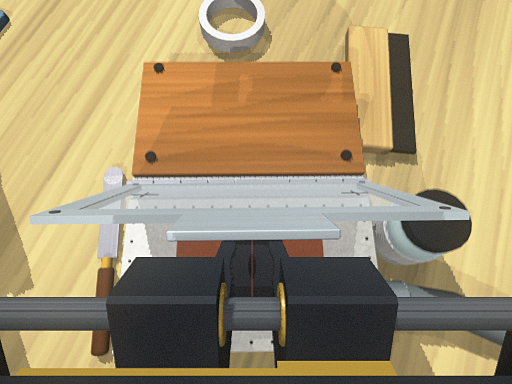

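View pics/s5.png

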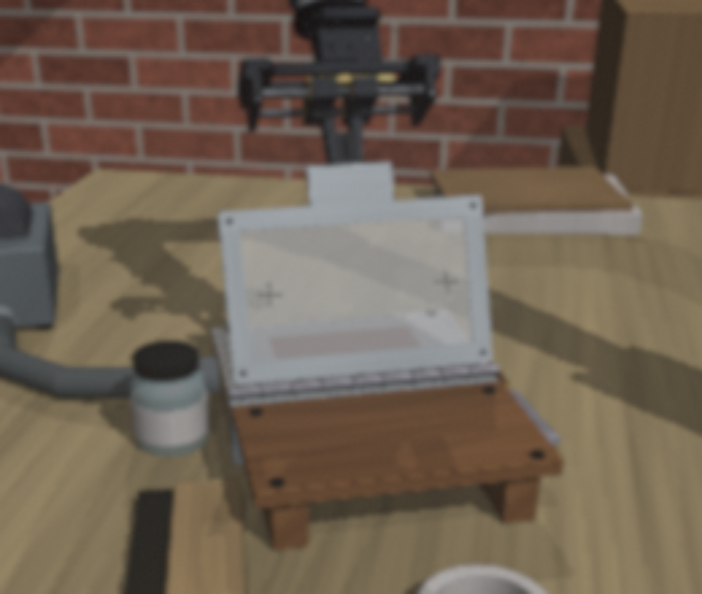

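The leaf is now at about 63°, with the fingers behind the tab (wrist view, tab edge 168-338, 230). I'll carry on past upright.

Call:
servo_tool([
  [[-0.15, 0.36, 0.19, -0.26, -0.11, 0, 0], [-0.15, 0.37, 0.17, -0.26, -0.11, 0, 0], [-0.16, 0.38, 0.15, -0.26, -0.11, 0, 0], [-0.16, 0.38, 0.12, -0.26, -0.11, 0, 0], [-0.16, 0.39, 0.1, -0.26, -0.11, 0, 0], [-0.16, 0.39, 0.07, -0.26, -0.11, 0, 0], [-0.16, 0.4, 0.05, -0.26, -0.11, 0, 0], [-0.16, 0.4, 0.02, -0.26, -0.11, 0, 0], [-0.16, 0.4, 0, -0.26, -0.11, 0, 0], [-0.16, 0.39, -0.03, -0.26, -0.11, 0, 0], [-0.16, 0.39, -0.05, -0.26, -0.11, 0, 0], [-0.16, 0.39, -0.08, -0.26, -0.11, 0, 0]],
])

```text
t: 8.95
ee_pos: [0.5517, -0.0016, 0.2501]
ee_rot: [0.553, 0.823, 0.078, -0.097]
wrist_force: [-0.1, -1.9, 3.0]
gripper_width: 0.0005
```

```bash
python3 -c "
from h import *
arc(138,.178,12,15)
cv2.imwrite('pics/w6.png',arm.grab_frame('wrist')['color'][:,:,::-1])
a=arm.grab_frame('side')['color'][0:250,140:400,::-1];cv2.imwrite('pics/s6.png',cv2.resize(a,None,fx=2.3,fy=2.3))"
```

```text
t 8.95 q [ 0.45  0.47 -0.52  1.7  -0.02  1.09  0.36] pos [ 0.5517 -0.0016  0.2501] unit xyz 0.0012 0.0324 0.1796
 phi 75.7 z in unit 0.023 0.247 -0.969 jaw 1.0 -0.008 0.022 F [-0.1 -1.9  3. ]
 alpha 100.2 r 0.1825
[-0.15,0.36,-0.10,-0.19,-0.08,0,0],[-0.15,0.35,-0.12,-0.19,-0.08,0,0],[-0.15,0.34,-0.14,-0.19,-0.08,0,0],[-0.14,0.34,-0.16,-0.19,-0.08,0,0],[-0.14,0.33,-0.18,-0.19,-0.08,0,0],[-0.14,0.32,-0.20,-0.19,-0.08,0,0],[-0.13,0.31,-0.21,-0.19,-0.08,0,0],[-0.13,0.29,-0.23,-0.19,-0.08,0,0],[-0.12,0.28,-0.25,-0.19,-0.08,0,0],[-0.12,0.27,-0.26,-0.19,-0.08,0,0],[-0.11,0.25,-0.28,-0.19,-0.08,0,0],[-0.10,0.24,-0.29,-0.19,-0.08,0,0],
```

View pics/w6.png

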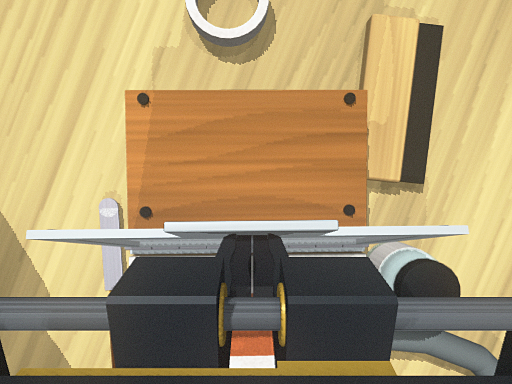

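View pics/s6.png

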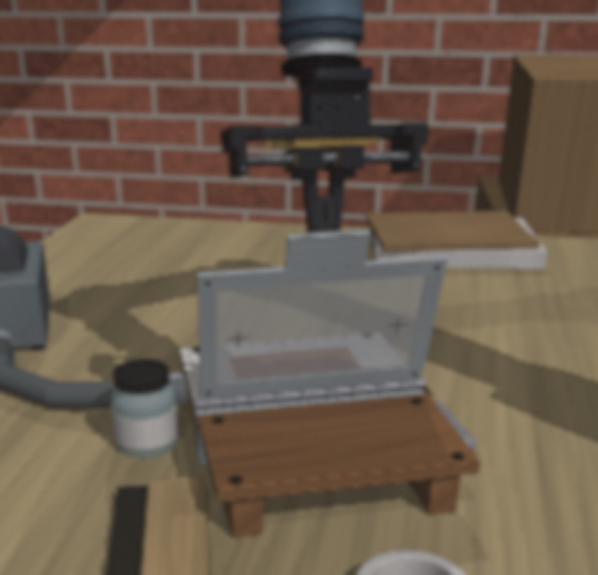

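The leaf is past upright, at about 104°, and the fingers are still pushing behind the tab (168-338, 228). I'll continue over.

Call:
servo_tool([
  [[-0.15, 0.36, -0.1, -0.19, -0.08, 0, 0], [-0.15, 0.35, -0.12, -0.19, -0.08, 0, 0], [-0.15, 0.34, -0.14, -0.19, -0.08, 0, 0], [-0.14, 0.34, -0.16, -0.19, -0.08, 0, 0], [-0.14, 0.33, -0.18, -0.19, -0.08, 0, 0], [-0.14, 0.32, -0.2, -0.19, -0.08, 0, 0], [-0.13, 0.31, -0.21, -0.19, -0.08, 0, 0], [-0.13, 0.29, -0.23, -0.19, -0.08, 0, 0], [-0.12, 0.28, -0.25, -0.19, -0.08, 0, 0], [-0.12, 0.27, -0.26, -0.19, -0.08, 0, 0], [-0.11, 0.25, -0.28, -0.19, -0.08, 0, 0], [-0.1, 0.24, -0.29, -0.19, -0.08, 0, 0]],
])

```text
t: 10.25
ee_pos: [0.513, 0.0905, 0.1895]
ee_rot: [0.557, 0.831, 0.009, 0.011]
wrist_force: [1.3, 0.2, 3.1]
gripper_width: 0.0003
```

```bash
python3 -c "
from h import *
arc(168,.173,12,8)
cv2.imwrite('pics/w7.png',arm.grab_frame('wrist')['color'][:,:,::-1])
a=arm.grab_frame('side')['color'][0:250,140:400,::-1];cv2.imwrite('pics/s7.png',cv2.resize(a,None,fx=2.3,fy=2.3))"
```

```text
t 10.25 q [ 0.11  0.41 -0.46  1.92  0.25  0.84 -0.09] pos [0.513  0.0905 0.1895] unit xyz 0.0008 0.1323 0.119
 phi 90.5 z in unit 0.026 -0.008 -1.0 jaw 1.0 -0.003 0.026 F [1.3 0.2 3.1]
 alpha 138.0 r 0.1779
[-0.07,0.17,-0.25,-0.10,-0.04,0,0],[-0.07,0.16,-0.25,-0.10,-0.04,0,0],[-0.07,0.15,-0.26,-0.10,-0.04,0,0],[-0.06,0.14,-0.27,-0.10,-0.04,0,0],[-0.06,0.13,-0.27,-0.10,-0.04,0,0],[-0.05,0.12,-0.28,-0.10,-0.04,0,0],[-0.05,0.11,-0.28,-0.10,-0.04,0,0],[-0.04,0.10,-0.29,-0.10,-0.04,0,0],[-0.04,0.08,-0.29,-0.10,-0.04,0,0],[-0.03,0.07,-0.29,-0.10,-0.04,0,0],[-0.03,0.06,-0.30,-0.10,-0.04,0,0],[-0.02,0.05,-0.30,-0.10,-0.04,0,0],
```

View pics/w7.png

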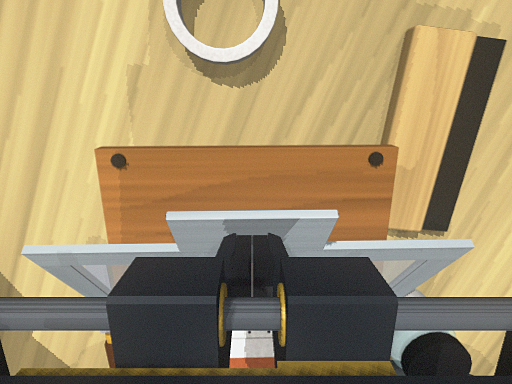

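View pics/s7.png

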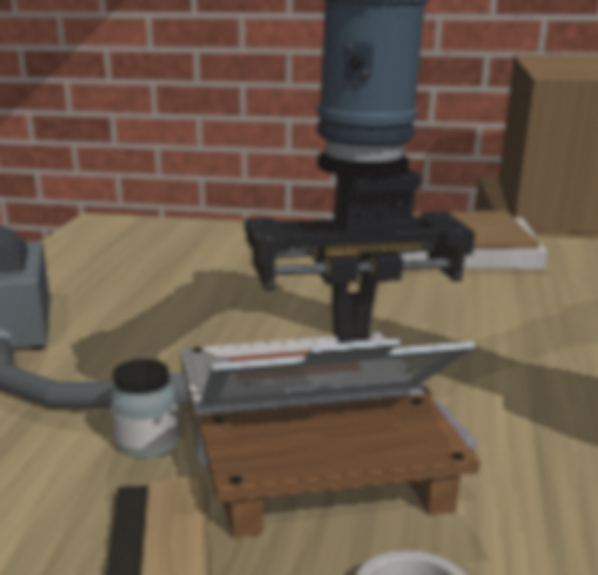

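The leaf is at about 141° and the fingertips press near the tab's root. I'll go on down with the tool kept vertical.

Call:
servo_tool([
  [[-0.07, 0.17, -0.25, 0, 0, 0, 0], [-0.07, 0.16, -0.25, 0, 0, 0, 0], [-0.07, 0.15, -0.26, 0, 0, 0, 0], [-0.06, 0.14, -0.27, 0, 0, 0, 0], [-0.06, 0.13, -0.27, 0, 0, 0, 0], [-0.05, 0.12, -0.28, 0, 0, 0, 0], [-0.05, 0.11, -0.28, 0, 0, 0, 0], [-0.04, 0.1, -0.29, 0, 0, 0, 0], [-0.04, 0.08, -0.29, 0, 0, 0, 0], [-0.03, 0.07, -0.29, 0, 0, 0, 0], [-0.03, 0.06, -0.3, 0, 0, 0, 0], [-0.02, 0.05, -0.3, 0, 0, 0, 0]],
])

```text
t: 11.55
ee_pos: [0.4975, 0.123, 0.1054]
ee_rot: [0.557, 0.831, 0.008, 0.01]
wrist_force: [-0.0, 1.5, 1.8]
gripper_width: 0.0003
```

```bash
python3 -c "
from h import *
arc(179,.173,8)
cv2.imwrite('pics/w8.png',arm.grab_frame('wrist')['color'][:,:,::-1])"
```

```text
t 11.55 q [-0.01  0.53 -0.41  2.    0.35  0.66 -0.25] pos [0.4975 0.123  0.1054] unit xyz -0.0012 0.1682 0.0349
 phi 90.4 z in unit 0.024 -0.008 -1.0 jaw 1.0 -0.003 0.024 F [-0.   1.5  1.8]
 alpha 168.3 r 0.1718
[-0.01,0.04,-0.16,-0.00,-0.00,0,0],[-0.01,0.03,-0.16,-0.00,-0.00,0,0],[-0.01,0.03,-0.16,-0.00,-0.00,0,0],[-0.00,0.03,-0.16,-0.00,-0.00,0,0],[-0.00,0.02,-0.16,-0.00,-0.00,0,0],[-0.00,0.02,-0.16,-0.00,-0.00,0,0],[-0.00,0.02,-0.16,-0.00,-0.00,0,0],[0.00,0.01,-0.16,-0.00,-0.00,0,0],
```

View pics/w8.png

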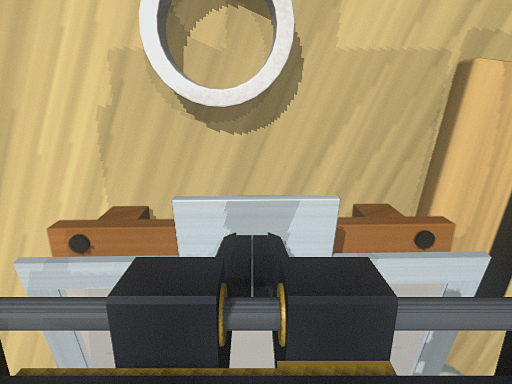

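The fingertips are on the tab and frame, and the frame edge is nearly down on the bumpers at (79,243) and (424,240). I'll press down slowly until the force rises.

Call:
servo_tool([
  [[-0.01, 0.03, -0.16, 0, 0, 0, 0], [-0.01, 0.03, -0.16, 0, 0, 0, 0], [-0.01, 0.03, -0.16, 0, 0, 0, 0], [0, 0.02, -0.16, 0, 0, 0, 0], [0, 0.02, -0.16, 0, 0, 0, 0], [0, 0.02, -0.16, 0, 0, 0, 0], [0, 0, -0.12, 0, 0, 0, 0], [0, 0, -0.06, 0, 0, 0, 0]],
])

```text
t: 12.4
ee_pos: [0.4971, 0.1266, 0.0773]
ee_rot: [0.557, 0.831, 0.008, 0.01]
wrist_force: [-0.2, -1.1, 2.4]
gripper_width: 0.0006
```

Call:
servo_tool([
  [[0, 0, -0.06, 0, 0, 0, 0], [0, 0, -0.06, 0, 0, 0, 0]],
])

```text
t: 12.6
ee_pos: [0.4971, 0.1267, 0.0746]
ee_rot: [0.557, 0.831, 0.008, 0.01]
wrist_force: [-0.5, 0.2, 2.1]
gripper_width: 0.0006
```

Call:
servo_tool([
  [[0, 0, -0.06, 0, 0, 0, 0], [0, 0, -0.04, 0, 0, 0, 0]],
])

```text
t: 12.8
ee_pos: [0.4971, 0.1266, 0.0732]
ee_rot: [0.557, 0.831, 0.008, 0.01]
wrist_force: [-8.2, -2.7, 28.2]
gripper_width: 0.0002
```

Call:
servo_tool([
  [[0, 0, -0.04, 0, 0, 0, 0], [0, 0, 0, 0, 0, 0, 0]],
])

```text
t: 13.0
ee_pos: [0.4971, 0.1267, 0.0732]
ee_rot: [0.557, 0.831, 0.008, 0.011]
wrist_force: [-9.8, -3.3, 30.3]
gripper_width: 0.0006
```

The force jumped to 30 N at z = 0.073, which is the height of the flat leaf's upper face (70.5 + 2.5 mm). That is the hard stop. I'll withdraw straight up and look.

Call:
servo_tool([
  [[0, 0, 0.2, 0, 0, 0, 0], [0, 0, 0.4, 0, 0, 0, 0], [0, 0, 0.8, 0, 0, 0, 0], [0, 0, 0.8, 0, 0, 0, 0], [0, 0, 0.8, 0, 0, 0, 0], [0, 0, 0.8, 0, 0, 0, 0], [0, 0, 0.8, 0, 0, 0, 0], [0, 0, 0.8, 0, 0, 0, 0], [0, 0, 0.8, 0, 0, 0, 0], [0, 0, 0, 0, 0, 0, 0], [0, 0, 0, 0, 0, 0, 0]],
])

```text
t: 14.1
ee_pos: [0.497, 0.1265, 0.226]
ee_rot: [0.557, 0.831, 0.008, 0.01]
wrist_force: [0.1, -0.9, -0.3]
gripper_width: 0.0006
```

Call:
servo_tool([
  [[0, -0.9, 0.3, 0, 0, 0, 0], [0, -0.9, 0.3, 0, 0, 0, 0], [0, -0.9, 0.3, 0, 0, 0, 0], [0, -0.9, 0.3, 0, 0, 0, 0], [0, -0.9, 0.3, 0, 0, 0, 0], [0, -0.9, 0, 0, 0, 0, 0], [0, -0.9, 0, 0, 0, 0, 0], [0, -0.9, 0, 0, 0, 0, 0], [0, -0.9, 0, 0, 0, 0, 0], [0, -0.9, 0, 0, 0, 0, 0], [0, 0, 0, 0, 0, 0, 0], [0, 0, 0, 0, 0, 0, 0]],
])

```text
t: 15.3
ee_pos: [0.4964, -0.098, 0.2626]
ee_rot: [0.557, 0.83, 0.008, 0.009]
wrist_force: [1.0, 0.2, -0.2]
gripper_width: 0.0004
```

```bash
python3 -c "
from h import *
st()
cv2.imwrite('pics/t9f.png',arm.grab_frame('top')['color'][:,:,::-1]);cv2.imwrite('pics/s9f.png',arm.grab_frame('side')['color'][:,:,::-1])
a=cv2.imread('pics/t9f.png')[110:310,155:415];cv2.imwrite('pics/t9.png',cv2.resize(a,None,fx=3,fy=3,interpolation=2))
a=cv2.imread('pics/s9f.png')[125:285,170:370];cv2.imwrite('pics/s9.png',cv2.resize(a,None,fx=3.7,fy=3.7,interpolation=2))"
```

```text
t 15.3 q [ 0.45  0.28 -0.4   1.89  0.12  0.98  0.38] pos [ 0.4964 -0.098   0.2626] unit xyz -0.0867 -0.0355 0.1921
 phi 90.4 z in unit 0.023 -0.006 -1.0 jaw 1.0 -0.004 0.023 F [ 1.   0.2 -0.2]
```

View pics/t9.png

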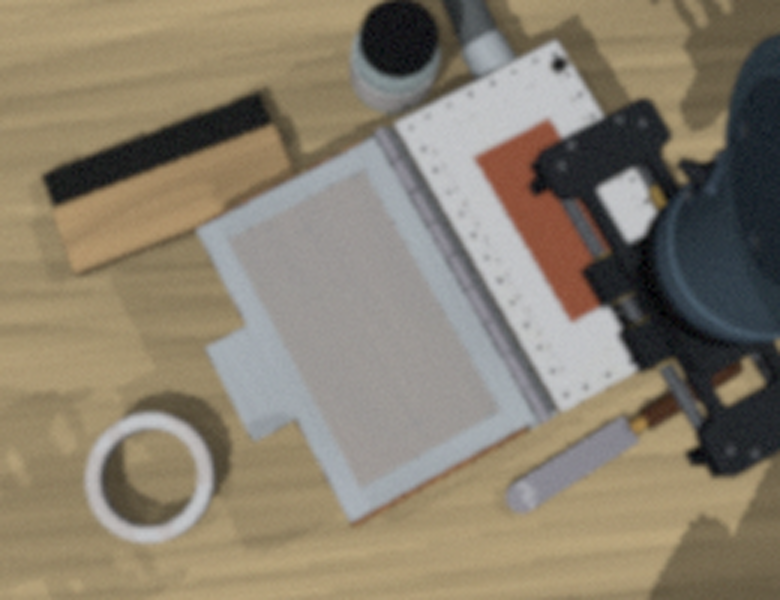

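View pics/s9.png

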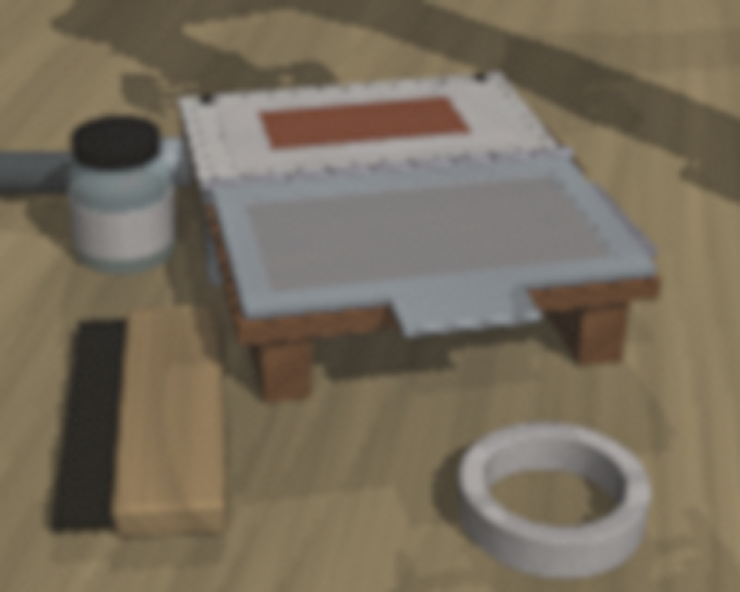

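The leaf lies on the rest in both views, with the tab at top (230,390) and side (470,310), and the bystanders look unmoved. I'll check the leaf height by triangulation and the bystanders by pixel difference.

```bash
python3 -c "
from h import *
import pickle
T,S=pickle.load(open('cams.pkl','rb'))
c=lambda p,k,a,b:((p[0]+.5)/k-.5+a,(p[1]+.5)/k-.5+b)
for a,b in [((207,348),(408,335)),((255,440),(540,318)),((198,228),(245,312)),((350,522),(655,275)),((535,425),(578,155))]:
    print(tri(T,S,c(a,3,155,110),c(b,3.7,170,125))[0].round(4))
for n,boxes in [('top',dict(tape=(178,240,232,298),squeegee=(165,135,255,205),jar=(270,105,305,138),knife=(322,250,362,285))),('side',dict(tape=(290,238,350,282),squeegee=(180,205,236,272),jar=(186,155,220,197)))]:
    a=cv2.imread(f'pics/{n}0.png');b=cv2.imread(f'pics/{n[0]}9f.png')
    for k,(x0,y0,x1,y1) in boxes.items():
        A,B=[cv2.cvtColor(i[y0:y1,x0:x1],6).astype(np.float32) for i in (a,b)]
        print(n,k,np.round(cv2.phaseCorrelate(A,B,cv2.createHanningWindow(A.shape[::-1],cv2.CV_32F)),2))
"
```

```text
[0.5233 0.1679 0.0685]
[0.4512 0.1376 0.0698]
[0.6174 0.1673 0.0716]
[0.3858 0.0733 0.0682]
[ 0.4403 -0.0711  0.0749]Traceback (most recent call last):
  File "<string>", line 12, in <module>
    print(n,k,np.round(cv2.phaseCorrelate(A,B,cv2.createHanningWindow(A.shape[::-1],cv2.CV_32F)),2))
              ~~~~~~~~^^^^^^^^^^^^^^^^^^^^^^^^^^^^^^^^^^^^^^^^^^^^^^^^^^^^^^^^^^^^^^^^^^^^^^^^^^^^^
    return _wrapfunc(a, 'round', decimals=decimals, out=out)
    return _wrapit(obj, method, *args, **kwds)
    conv = _array_converter(obj)
ValueError: setting an array element with a sequence. The requested array has an inhomogeneous shape after 1 dimensions. The detected shape was (2,) + inhomogeneous part.
```

The leaf's corners lie at z 0.068 to 0.072, which matches flat at 0.073 within the measurement noise.

```bash
python3 -c "
from h import *
for n,boxes in [('top',dict(tape=(178,240,232,298),squeegee=(165,135,255,205),jar=(270,105,305,138),knife=(322,250,362,285))),('side',dict(tape=(290,238,350,282),squeegee=(180,205,236,272),jar=(186,155,220,197)))]:
    a=cv2.imread(f'pics/{n}0.png');b=cv2.imread(f'pics/{n[0]}9f.png')
    for k,(x0,y0,x1,y1) in boxes.items():
        A,B=[cv2.cvtColor(i[y0:y1,x0:x1],6).astype(np.float32) for i in (a,b)]
        s,r=cv2.phaseCorrelate(A,B,cv2.createHanningWindow(A.shape[::-1],cv2.CV_32F));print(n,k,np.round(s,2),round(r,2))
arm.sign_off();print(arm.observe()['t'])
"
```

```text
top tape [-0.25 -0.07] 0.86
top squeegee [-0.08 -0.02] 0.51
top jar [-0.05 -0.18] 1.09
top knife [-0.04 -0.01] 1.08
side tape [0.1  0.78] 0.84
side squeegee [0.05 0.1 ] 1.08
side jar [-0.07  0.43] 1.01
the job is handed in; nothing more can be done
the job is handed in; nothing more can be done
```

I turned the leaf over and handed the job in after about 15 s of the 51 s allowed; no verdict was given. With the fingers shut, I lifted the leaf from under its tab, carried it round its spine at about 0.5–0.7 rad/s and pressed it down on the rest. Then I withdrew the hand, ending 19 cm above the spine.

- **Leaf flat:** the pressing force rose to about 30 N with the fingertips at z = 0.073 m, the height of the flat leaf's upper face. After release, the leaf's outer corners measured 0.068–0.072 m in two views, a few mm low, which I put down to pixel and calibration error.
- **Hand clear:** the wrist force was back to about zero.
- **Bystanders:** the jar, tape, squeegee and knife showed image shifts of less than 0.8 pixel (roughly 2 mm). The largest were in the side view, for the tape (0.78) and the jar (0.43), and the top view showed at most 0.25. The match for the squeegee in the top view was weak (0.51), because the leaf's arrival changed part of that picture. I checked the knife in the top view only, and only its blade end, because the arm hid part of its handle.

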